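# Back off the ratchet stop of a praline tray

### The arm

A 7-joint arm with a two-finger parallel gripper is mounted at the origin on the work surface. World frame = base frame: x ahead of the robot, y to its left, z up, the work surface at z = 0. Lengths are in m, angles in rad, forces in N, time in s.
With the tool pointing down it reaches from about 0.4 to 0.85 m from the base axis. Payload 10.4 kg.
Tool frame: the origin (TCP) lies between the finger pads; the fingertips stand 8 mm ahead of it and the grasp point (between the pads) lies 11 mm behind it; z points along the fingers, x is the direction in which the jaws open and shut, and the axes are right-handed (so a half turn about z gives the same grasp; the last joint's range is limited). The gripper opens to 87 mm and grips with 3 to 60 N. Pads are 19 mm wide; open, the fingers measure 117 mm over their backs; the gripper's body (75 mm by 190 mm) begins 51 mm behind the grasp point.
Start: joints at [-1.266, 0.332, -0.065, 1.46, 0.022, 1.35, -0.088], TCP at [0.201, 0.592, 0.194] pointing down, gripper open.
Joint ranges: [-2.6, 2.6], [-0.5, 2.12], [-1.47, 1.34], [0.16, 2.42], [-1.27, 4.41], [0.06, 2.06], [-2.6, 2.6]. Speed limits (rad/s): [2.22, 2.22, 2.79, 2.79, 3.14, 3.14, 3.14].

### API

Orientations are given as a unit quaternion [x, y, z, w].
In Python, from bench import r, viewer gives the robot as it stands.
- The arm moves only by the tool apply_moves, never from a script. Its argument "increments" is a list of rows, each an object with "grip": the closure in counts, from 0 (fully open) to 255 (shut); "xyz": the shift along the tool's x, y, z in mm, a list of three; "rotation": the turn, a rotation vector about the tool's x, y, z in degrees, a list of three. A call has 1 to 5 rows; each row is the pose to reach, as a shift and turn from the pose measured when the call began, along the tool's axes at that moment; what a row does not reach only later rows make up. A row lasts 1/8 s, in which the tool goes at most 62.5 mm and 10.7 degrees, less where a joint would pass 70% of its speed; a pose out of reach is approached as far as the arm can. A call with a gripper value outside its range is refused whole. The fingers move at their own pace and stop on an object; "squeeze" is the grip in N (left out, the last holds). Time passes only in rows, so rows that repeat a pose let the fingers close. It gives the time, the measured TCP pose, the force and the opening at its end, in the units of the state.
- r.read_state(): the state, without advancing time (a new reading comes with each control period).
- viewer.camera(name): name is "side" or "top" or "wrist"; returns a dict with "img" (420x560x3 uint8, blue, green, red), "range_z" (420x560 float32, m along the optical axis (not along the pixel's ray), 0 where there is no reading), "vertical_fov" (degrees; the focal length in pixels is half the picture's height over the tangent of half this angle, whatever the lens; pixels are square), "cx", "cy" (the principal point, pixels), "rvec" (rotation vector, rad) and "tvec" (3), from world to camera coordinates, as OpenCV has them. Camera axes: x right, y down, z forward; pixel columns grow to the right and rows downward; lengths in m; the calibration is good to about 2 mm. A picture is of the moment at which its call begins.
- r.close_job(): hands the job in, once; it reports no verdict.
The state is a dict: "time": time; "joint_positions": joint angles; "joint_vel": joint speeds; "joint_torque": joint torques, N m; "ee_pos": TCP position; "eef_rot": TCP orientation; "ft_force": force on the tool from outside, world axes, zero at the start; "torque": the same for the moment, N m; "width": finger opening in m.
Only numpy, scipy, OpenCV 4.12 (cv2) and the standard library are available. Lean on these libraries where they do the work, as an engineer would, in place of code of your own. Each camera call takes 0.05 s, during which the arm holds its last target.

### The job

Press the red release pad of the ratchet stop on the praline tray with your fingertips and, keeping it pressed down, push the stop back along its toothed bar, away from the pralines, all the way to the end. Then let go so that the pad springs up again. This is only pressing and pushing: pick nothing up, and leave the pralines and the jar where they stand.

Things in the scene. Friction and masses are not known exactly. Their poses are not given: they have to be found in the camera images.
- tray: Wooden tray fixed to the table, 170 mm (its x) by 360 mm (its y), slab 12 mm thick, fence 34 mm high at its -y end. Origin: centre of the underside; z up. A steel bar, teeth underneath, its top 55 mm above the table, runs along y at x = +45 mm between black posts 60 mm high (middles at y = -159 and +143 mm). Pushing the stop back means along the tray's +y.
- row_stop (a joint): Position of the grey stop along the bar, m: 0 nearest the pralines, 0.160 fully back (+y). Carriage 44 mm wide, 80 mm long, its middle at y = value - 70 mm in the tray's frame; a white plate 46 mm high at its -y end spans the tray. Friction 2 N when released. With the pad up, teeth 12 mm apart lock it against moving back (it may shift by up to a tooth); towards the pralines it slides.
- release (a joint): How far the red pad is pressed, m: 0 up, 0.008 fully down. Spring: about 2 N to start, 6 N fully down; it springs up when let go. The ratchet is free from 5 mm down. At the start it can rest up to 5 mm down if the pawl sits on a tooth.
- release_top (a point): Centre of the top of the red pad, which moves with the pad (76 mm above the table when up). The pad is 40 mm wide across the bar and 54 mm long along the bar, 10 mm thick; its axes are the tray's.
- upright_face (a point): Middle of the face of the grey upright at the back (+y) end of the carriage; the face looks over the pad to -y. 44 mm wide, 10 mm thick, top 106 mm above the table (30 mm above the raised pad). A fingertip pressing the pad can push against it. It lies 33 mm towards +y from the pad's centre. Axes as the tray's.
- praline_white: Loose white chocolate with nuts on top, 32 mm across, about 26 mm high, in the tray's lane before the white plate. Origin: centre of the underside. Leave alone.
- praline_dark: Loose dark chocolate, same size, origin as the white one. Leave alone.
- praline_milk: Loose milk chocolate, same size, origin as the white one. Leave alone.
- jar: Jar with a brass lid, 56 mm across, 75 mm high, loose on the table beyond the tray's -y end. Origin: centre of the underside. Leave alone.

How it is judged:
By the outcome, as a careful person would: the job done as asked, in the order asked, and still so for the second after the job is handed in, with the robot touching nothing.
It also fails if it takes over 32 s, if anything falls off the work surface, if the arm or the gripper's body presses on something with over 40 N, if the wrist force passes 120 N, or if a joint passes its speed limit or range.

## Working session

There is one attempt and no reset: what is moved stays moved. The work goes in short steps, Python scripts to look and compute and a tool call to move; the robot and the scene stay as the last step left them, time stands still between calls to the robot, and variables do not carry over. Pictures are saved under pics/ and viewed, and the job is handed in when it is done.

Besides the shell and the picture viewer there is one more tool, called as name(argument=value, ...) on one line, values as JSON. apply_moves: Moves the arm, as the interface text tells. Its arguments: {"type":"object","properties":{"increments":{"type":"array","items":{"type":"object","properties":{"grip":{"type":"number"},"xyz":{"type":"array","items":{"type":"number"}},"rotation":{"type":"array","items":{"type":"number"}}}}},"squeeze":{"type":"number"}},"required":["increments"]}

```bash
mkdir -p pics; cat > h.py <<'E'
import numpy as np,cv2
from scipy.spatial.transform import Rotation as R
from bench import r,viewer
def cam(n):
    c=viewer.camera(n);c['f']=210/np.tan(np.radians(c['vertical_fov'])/2)
    c['R']=R.from_rotvec(np.ravel(c['rvec'])).as_matrix();c['t']=np.ravel(c['tvec']);return c
def cloud(c):
    v,u=np.mgrid[:420,:560];z=c['range_z']
    P=np.stack([(u-c['cx'])/c['f']*z,(v-c['cy'])/c['f']*z,z],-1)
    return (P-c['t'])@c['R']
E
python3 - <<'E'
from h import *
s=r.read_state();print(s)
for n in("top","side"):
    c=cam(n);cv2.imwrite(f'pics/{n}0.png',c['img']);print(n,c['f'],c['cx'],c['cy'],-c['R'].T@c['t'])
    P=cloud(c);np.savez(f'{n}0.npz',img=c['img'],P=P)
    b,g,rr=[c['img'][...,i].astype(int) for i in range(3)]
    m=(rr>110)&(g<70)&(b<70);k,l,st,ce=cv2.connectedComponentsWithStats(m.astype(np.uint8))
    for i in range(1,k):
        if st[i,4]>30: 
            q=P[(l==i)&(c['range_z']>0)];print(st[i],ce[i],np.median(q,0),np.percentile(q,2,0),np.percentile(q,98,0))
E
```

```text
{'time': 0.0, 'joint_positions': array([-1.26563028,  0.33286631, -0.06472028,  1.4609235 ,  0.02158561,
        1.3499331 , -0.08852883]), 'joint_vel': array([-1.40231919e-03,  5.73857081e-04, -4.06802546e-04, -9.60816202e-04,
       -1.22214424e-03, -2.35015619e-03,  6.66409179e-05]), 'joint_torque': array([-4.59731673e-04, -6.23254323e+01,  2.44989427e-02, -3.89901888e+01,
       -6.13640249e-02,  3.96052958e-02,  1.56939200e-04]), 'ee_pos': array([0.20105743, 0.59132058, 0.19366601]), 'eef_rot': array([ 8.12994695e-01,  5.82270651e-01, -5.69446688e-04,  4.36760579e-04]), 'ft_force': array([ 0.07177386, -0.17941155,  0.03449239]), 'torque': array([ 0.04042318, -0.04594906,  0.03388569]), 'width': 0.08706359618122218}
top 475.67995599115505 288.2157720680721 214.68541781447928 [ 0.37552816 -0.10095086  0.9087898 ]
[  0   0  26  31 564] [10.86702128 14.9929078 ] [ 1.48632917  0.97312777 -0.75106137] [ 1.42318458  0.92486512 -0.75954107] [ 1.55067357  1.01761656 -0.74262221]
[ 24   0  40  32 813] [44.79704797 15.08856089] [ 1.48943933  0.83931787 -0.75114331] [ 1.42261111  0.78298198
[... 5123 characters left out ...]
13758  0.01518101] [ 0.52361638 -0.19331495  0.03061434]
[231 281  12   8  36] [236.02777778 284.94444444] [ 0.41176841 -0.12512672  0.03144608] [ 0.40804215 -0.12905286  0.02892888] [ 0.42008237 -0.11748844  0.03580988]
[303 283  11   9  35] [308.54285714 286.71428571] [ 0.48534427 -0.19026268  0.02625463] [ 0.47708299 -0.19340176  0.01507118] [ 0.49053657 -0.18703931  0.03134291]
[272 290  12  11  36] [277.75 294.5 ] [ 0.44353389 -0.17122202  0.02350171] [ 0.43791773 -0.17476863  0.01648675] [ 0.45054357 -0.16799578  0.03226143]
[276 315  40  26 301] [294.40863787 332.1461794 ] [ 0.39629519 -0.24895163  0.04774442] [ 0.38933317 -0.26059115  0.04223665] [ 0.41254036 -0.21510002  0.05547469]
```

View pics/top0.png

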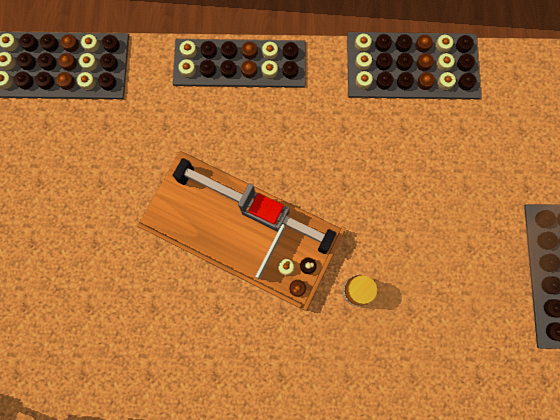

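View pics/side0.png

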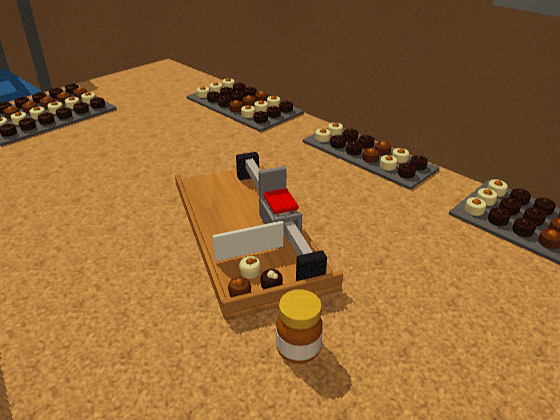

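```bash
python3 - <<'E'
import numpy as np,cv2
for n,box in(("top",(235,185,60,50)),("side",(250,175,65,50))):
    d=np.load(n+'0.npz');P=d['P'];im=d['img'].astype(int)
    x,y,w,h=box;s=np.zeros(P.shape[:2],bool);s[y:y+h,x:x+w]=1
    red=s&(im[...,2]>110)&(im[...,1]<70)&(im[...,0]<70)&(P[...,2]>.065)
    if n=="top":
        q=P[red][:,:2]; print(cv2.minAreaRect((q*1000).astype(np.float32)),np.median(P[red][:,2]),q.mean(0))
    for lo,hi in((.095,.115),(.05,.062)):
        S=np.zeros(P.shape[:2],bool);S[60:350,100:480]=1
        m=S&(P[...,2]>lo)&(P[...,2]<hi)
        k,l,st,ce=cv2.connectedComponentsWithStats(m.astype(np.uint8))
        for i in range(1,k):
            if st[i,4]>15:print(n,lo,st[i],P[l==i].mean(0),cv2.minAreaRect((P[l==i][:,:2]*1000).astype(np.float32)))
E
```

```text
((479.3876953125, -67.64865112304688), (209.3525390625, 61.27702331542969), 1.4636353254318237) 0.07570239534721193 [ 0.55479301 -0.06542774]
top 0.095 [238 183  16  25 167] [ 0.57203163 -0.0315493   0.10485874] ((572.6698608398438, -31.195693969726562), (10.491637229919434, 43.86460876464844), 65.10563659667969)
top 0.05 [173 158  70  43 690] [0.61261044 0.05181457 0.05604655] ((608.5751342773438, 41.604000091552734), (132.9702911376953, 39.604305267333984), 64.84854888916016)
top 0.05 [249 198   5   8  19] [ 0.57120251 -0.03677681  0.05541365] ((571.4677124023438, -37.193992614746094), (3.8341586589813232, 14.373757362365723), 68.73656463623047)
top 0.05 [241 209  44  38 164] [ 0.52857001 -0.06564443  0.05681895] ((534.3558349609375, -63.90062713623047), (88.79352569580078, 40.32619094848633), 41.797576904296875)
top 0.05 [283 216  54  36 550] [ 0.51527158 -0.14939221  0.05662079] ((518.4251708984375, -141.38848876953125), (96.91974639892578, 39.25724411010742), 65.8199234008789)
top 0.05 [261 247  13  24  52] [ 0.4667469  -0.06747995  0.05981288] ((467.1107177734375, -67.204536437
[... 219 characters left out ...]
, 62.37010955810547)
side 0.05 [236 152  24  32 325] [0.62330089 0.07626975 0.05500209] ((616.5935668945312, 60.28162384033203), (93.85992431640625, 39.37340545654297), 64.1073989868164)
side 0.05 [ 212  196  115   73 1523] [ 0.50578531 -0.11179126  0.05579317] ((513.5579223632812, -111.07953643798828), (127.25860595703125, 158.99839782714844), 13.70407485961914)
side 0.05 [278 213  10   3  21] [ 0.55160844 -0.07531245  0.05360902] ((551.5755615234375, -75.97611236572266), (6.434401035308838, 13.680408477783203), 57.802066802978516)
side 0.05 [279 318  41  18 254] [ 0.40163323 -0.2480775   0.0546288 ] ((405.3388671875, -244.703125), (23.457796096801758, 47.48283386230469), 42.75712203979492)
```

The top view shows the red pad near (266,208), the upright at (246,196), and posts near (182,171) and (327,241). The pad is up at z≈0.076. Next I'll measure the bar direction.

```bash
python3 - <<'E'
import numpy as np,cv2
d=np.load('top0.npz');P=d['P'];im=d['img'].astype(int)
C=[]
for x,y,w,h in((170,155,25,30),(312,225,28,32)):
    s=np.zeros(P.shape[:2],bool);s[y:y+h,x:x+w]=1
    m=s&(im.max(2)<60)&(P[...,2]>.056)&(P[...,2]<.066);q=P[m];r=cv2.minAreaRect((q[:,:2]*1000).astype(np.float32));print(m.sum(),q.mean(0),r);C.append(np.array(r[0])/1000)
dd=C[0]-C[1];L=np.linalg.norm(dd);u=dd/L;print(L,np.degrees(np.arctan2(u[1],u[0])))
red=(im[...,2]>110)&(im[...,1]<70)&(im[...,0]<70)&(P[...,2]>.065)&(P[...,2]<.09);red[:185]=0;red[240:]=0;red[:,:235]=0;red[:,300:]=0
r=cv2.minAreaRect((P[red][:,:2]*1000).astype(np.float32));print(r)
n=np.array([-u[1],u[0]])
for nm,p in(('pad',np.array(r[0])/1000),('upr',np.array([.5727,-.0312]))):print(nm,(p-C[1])@u-.159,(p-C[1])@n)
pc=np.array(r[0])/1000
from h import r as rob,R
s=rob.read_state();Rm=R.from_quat(s['eef_rot']).as_matrix();print(Rm)
t=np.r_[pc+.010*u,.110];print(t,Rm.T@(t-s['ee_pos'])*1000)
E
```

```text
182 [0.63195644 0.09394232 0.05955949] ((632.132080078125, 94.118896484375), (17.533424377441406, 37.16743469238281), 63.83615493774414)
189 [ 0.50139841 -0.17675053  0.06016   ] ((501.60736083984375, -176.73634338378906), (16.409828186035156, 37.41849899291992), 65.34608459472656)
0.3006647024448877 64.27065512374674
((556.2777709960938, -65.36317443847656), (52.60123825073242, 39.441619873046875), 64.11830139160156)
pad -0.034935399059076805 -0.0009007224562619699
upr 0.0029698872765620277 -0.0008638309430332937
[[ 3.21977593e-01  9.46747218e-01 -3.68573426e-04]
 [ 9.46746460e-01 -3.21977801e-01 -1.19856008e-03]
 [-1.25340588e-03  3.69639013e-05 -9.99999214e-01]]
[ 0.56061898 -0.05635463  0.11      ] [-497.35926756  548.90858855   84.39499459]
```

apply_moves(increments=[{"grip": 255,"xyz": [-40,45,0],"rotation": [0,0,2]},{"grip": 255,"xyz": [-80,88,0],"rotation": [0,0,4]},{"grip": 255,"xyz": [-120,132,0],"rotation": [0,0,7]},{"grip": 255,"xyz": [-160,176,0],"rotation": [0,0,7]},{"grip": 255,"xyz": [-200,220,0],"rotation": [0,0,7]}], squeeze=20)

```text
time: 0.72
ee_pos: [0.3456, 0.3292, 0.1938]
eef_rot: [0.847, 0.531, -0.001, 0.0]
ft_force: [-0.3, 0.2, 0.4]
width: 0.0446
```

```bash
cat > st.py <<'E'
from h import *
s=r.read_state();Rm=R.from_quat(s['eef_rot']).as_matrix()
u=np.array([np.cos(np.radians(64.2)),np.sin(np.radians(64.2)),0]);n=np.array([-u[1],u[0],0]);pc=np.array([.5563,-.0654,0])
print('t',s['time'],'pos',s['ee_pos'],'F',s['ft_force'],'w',s['width'],'q',s['joint_positions'].round(2))
print('yaw',np.degrees(np.arctan2(Rm[1,0],Rm[0,0])),'toolz',Rm[:,2].round(4))
d=s['ee_pos']-pc;print('along',d@u*1e3,'across',d@n*1e3,'z',d[2]*1e3,'Falong',s['ft_force']@u)
t=np.r_[(pc+.010*u)[:2],.110];print('to pre',Rm.T@(t-s['ee_pos'])*1000)
print('u in tool',(Rm.T@u).round(4))
E
python3 st.py
```

```text
t 0.725 pos [0.3456151  0.32917374 0.19381496] F [-0.29519508  0.23286892  0.36920181] w 0.04460979643175962 q [-0.97  0.    0.12  1.84  0.    1.3   0.26]
yaw 64.21350504238416 toolz [-5.0e-04 -1.3e-03 -1.0e+00]
along 263.54552511483195 across 361.41433808444 z 193.81496094851818 Falong 0.08117818116934666
to pre [-253.51370086  361.34737785   84.19905436]
u in tool [ 1.0e+00  2.0e-04 -1.4e-03]
```

apply_moves(increments=[{"grip": 255,"xyz": [-34,48,0],"rotation": [0,0,0]},{"grip": 255,"xyz": [-68,97,0],"rotation": [0,0,0]},{"grip": 255,"xyz": [-102,146,0],"rotation": [0,0,0]},{"grip": 255,"xyz": [-136,194,0],"rotation": [0,0,0]},{"grip": 255,"xyz": [-170,242,0],"rotation": [0,0,0]}])

```text
time: 1.35
ee_pos: [0.49, 0.0691, 0.194]
eef_rot: [0.847, 0.532, -0.0, 0.0]
ft_force: [0.9, 0.8, -0.7]
width: 0.0015
```

```bash
python3 st.py
```

```text
t 1.35 pos [0.49003749 0.06909662 0.19404907] F [ 0.87636566  0.81580228 -0.69640913] w 0.0015174743726898846 q [-0.66  0.03  0.44  1.82 -0.01  1.3   0.9 ]
yaw 64.2260733625172 toolz [-4.e-04 -1.e-03 -1.e+00]
along 92.2503291195394 across 118.19449733084019 z 194.04907107494483 Falong 1.1159036997828373
to pre [-82.2153747  118.15120022  84.14409212]
u in tool [ 1.0e+00  5.0e-04 -1.1e-03]
```

apply_moves(increments=[{"grip": 255,"xyz": [-34,48,0],"rotation": [0,0,0]},{"grip": 255,"xyz": [-66,95,0],"rotation": [0,0,0]},{"grip": 255,"xyz": [-82,118,10],"rotation": [0,0,0]},{"grip": 255,"xyz": [-82,118,40],"rotation": [0,0,0]},{"grip": 255,"xyz": [-82,118,60],"rotation": [0,0,0]}])

```text
time: 1.98
ee_pos: [0.56, -0.0566, 0.1325]
eef_rot: [0.847, 0.531, -0.001, 0.0]
ft_force: [0.4, 0.4, -0.3]
width: 0.0006
```

```bash
python3 st.py; python3 - <<'E'
from h import *
for n in("side","top"):
    c=cam(n);i=c['img'][130:330,170:420];cv2.imwrite(f'pics/{n}1.png',cv2.resize(i,None,fx=2.5,fy=2.5))
E
```

```text
t 1.975 pos [ 0.56000731 -0.05657471  0.13250789] F [ 0.3937686   0.40166959 -0.33601732] w 0.0006210351189463682 q [-0.47  0.26  0.57  1.74 -0.15  1.19  1.26]
yaw 64.1805093157177 toolz [-0.0021 -0.0013 -1.    ]
along 9.559110677778774 across 0.5032851317276931 z 132.50789190521442 Falong 0.5330110137301032
to pre [ 0.48914489  0.5329045  22.50621308]
u in tool [ 1.0e+00 -3.0e-04 -2.1e-03]
```

View pics/side1.png

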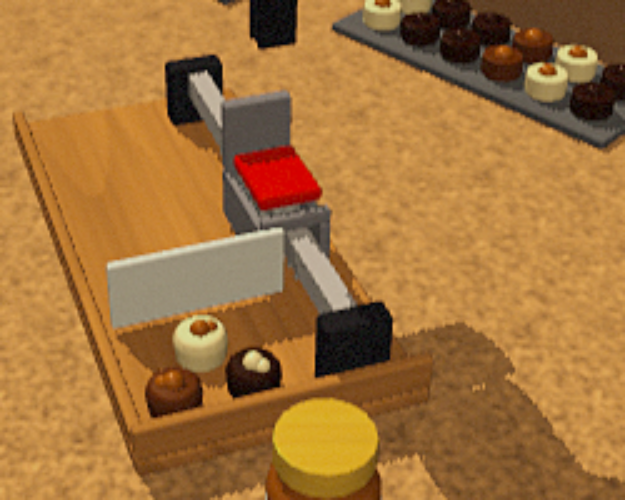

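```bash
python3 - <<'E'
from h import *
s=r.read_state();print(s['time'],s['ee_pos'])
Rm=R.from_quat(s['eef_rot']).as_matrix()
for n in("side","top"):
    c=cam(n)
    for off in(.008,0,-.011):
        p=c['R']@(s['ee_pos']+Rm[:,2]*off)+c['t'];print(n,off,p[:2]/p[2]*c['f']+[c['cx'],c['cy']],p[2])
    if n=="side":
        P=cloud(c)
        for v in range(136,152,3):print(v,P[v,278])
    cv2.imwrite(f'pics/{n}2.png',c['img'])
E
```

```text
2.075 [ 0.5589735  -0.05609279  0.13180674]
side 0.008 [277.16137026 168.04815982] 0.7435204982857966
side 0 [277.1951195  163.32151086] 0.7390091908731655
side -0.011 [277.24220319 156.7273446 ] 0.7328061431807977
136 [ 0.5535413  -0.06279364  0.18059505]
139 [ 0.55314809 -0.06321256  0.17621198]
142 [ 0.55360121 -0.06279908  0.17119175]
145 [ 0.55304529 -0.06337848  0.16686502]
148 [ 0.55391302 -0.06255774  0.16145771]
151 [ 7.62965749e-01  1.43016309e-01 -7.09575939e-04]
top 0.008 [259.22371025 200.08063569] 0.8054973778463822
top 0 [258.96988922 198.96976109] 0.7976637673653065
top -0.011 [258.61263365 197.40619432] 0.7868925529538273
```

View pics/side2.png

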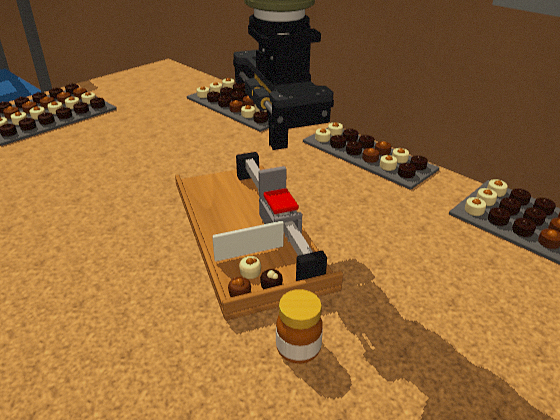

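The closed fingertips in the side picture end at about (278,149). That casts to z≈0.158, but the stated geometry puts them at 0.124. I'll check this before pressing.

```bash
python3 - <<'E'
from h import *
s=r.read_state();print(s['time'],s['ee_pos'],s['width'])
c=cam('side');P=cloud(c);im=c['img']
for v in range(60,152,4):print(v,[(u,P[v,u].round(3).tolist()) for u in (255,270,278,286,300)])
cv2.imwrite('pics/side3.png',cv2.resize(im[60:220,200:360],None,fx=3.7,fy=3.7))
c=cam('wrist');cv2.imwrite('pics/wrist3.png',c['img']);P=cloud(c);np.savez('w3.npz',P=P,img=c['img'])
print(-c['R'].T@c['t'])
c=cam('top');cv2.imwrite('pics/top3.png',c['img'])
E
```

```text
2.175 [ 0.56054292 -0.05613395  0.13436837] 0.00023167437988807376
60 [(255, [0.562, -0.01, 0.274]), (270, [0.53, -0.071, 0.296]), (278, [0.522, -0.093, 0.303]), (286, [0.532, -0.097, 0.301]), (300, [0.547, -0.106, 0.3])]
64 [(255, [0.551, -0.022, 0.274]), (270, [0.531, -0.07, 0.29]), (278, [0.523, -0.092, 0.297]), (286, [0.532, -0.097, 0.297]), (300, [0.549, -0.104, 0.294])]
68 [(255, [0.548, -0.024, 0.269]), (270, [0.529, -0.072, 0.286]), (278, [0.522, -0.094, 0.293]), (286, [0.533, -0.096, 0.291]), (300, [0.548, -0.105, 0.29])]
72 [(255, [0.554, -0.018, 0.261]), (270, [0.526, -0.075, 0.283]), (278, [0.522, -0.094, 0.288]), (286, [0.532, -0.097, 0.287]), (300, [0.549, -0.105, 0.285])]
76 [(255, [0.553, -0.018, 0.256]), (270, [0.523, -0.078, 0.279]), (278, [0.524, -0.092, 0.282]), (286, [0.531, -0.098, 0.282]), (300, [0.549, -0.105, 0.279])]
80 [(255, [0.545, -0.027, 0.254]), (270, [0.524, -0.078, 0.274]), (278, [0.523, -0.092, 0.278]), (286, [0.533, -0.097, 0.276]), (300, [0.547, -0.107, 0.275])]
84 [(255, [0.535, -0.038, 0.255]), (270, [0.523, -0.078, 0.269]), (278, [0.52, -0.095,
[... 1935 characters left out ...]
00, [0.863, 0.173, -0.002])]
136 [(255, [0.775, 0.226, -0.0]), (270, [0.553, -0.047, 0.175]), (278, [0.552, -0.064, 0.181]), (286, [0.564, -0.068, 0.179]), (300, [0.848, 0.159, -0.001])]
140 [(255, [0.763, 0.213, -0.001]), (270, [0.555, -0.046, 0.168]), (278, [0.553, -0.063, 0.175]), (286, [0.564, -0.068, 0.172]), (300, [0.833, 0.145, -0.001])]
144 [(255, [0.752, 0.202, -0.002]), (270, [0.553, -0.047, 0.162]), (278, [0.555, -0.062, 0.167]), (286, [0.565, -0.068, 0.166]), (300, [0.82, 0.133, -0.001])]
148 [(255, [0.737, 0.186, -0.0]), (270, [0.761, 0.165, -0.001]), (278, [0.773, 0.153, -0.001]), (286, [0.786, 0.142, -0.002]), (300, [0.806, 0.12, -0.001])]
[ 0.48537836 -0.02042093  0.32539322]
```

View pics/side3.png

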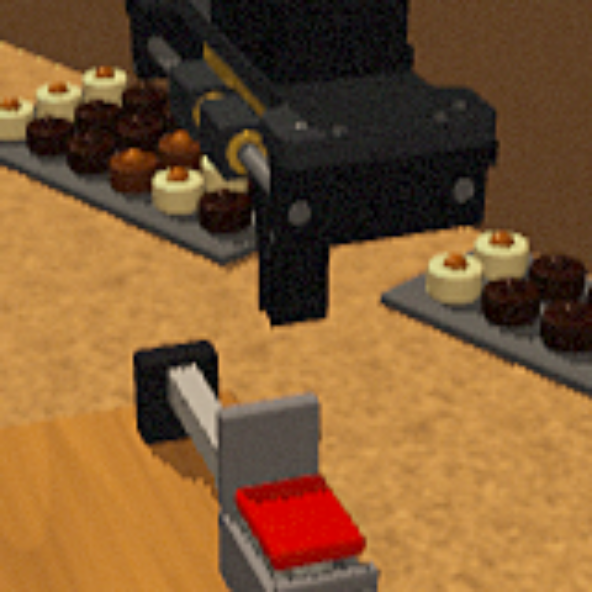

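View pics/wrist3.png

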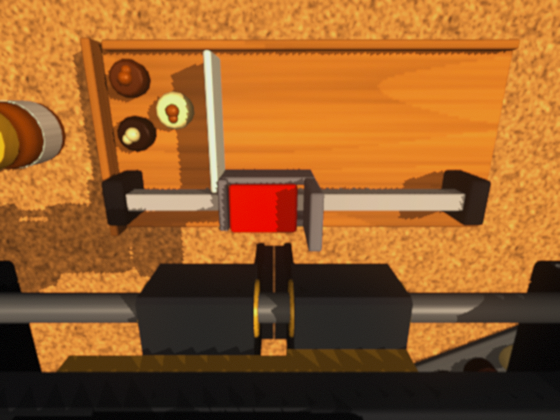

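Side view: the whole gripper, body bottom included, appears about 34 mm higher than the reported TCP implies. I'll go down to a height that is safe under both readings, then look again.

apply_moves(increments=[{"grip": 255,"xyz": [0,0,15],"rotation": [0,0,0]},{"grip": 255,"xyz": [0,0,30],"rotation": [0,0,0]},{"grip": 255,"xyz": [0,0,36],"rotation": [0,0,0]},{"grip": 255,"xyz": [0,0,36],"rotation": [0,0,0]}])

```text
time: 2.82
ee_pos: [0.5608, -0.0561, 0.0985]
eef_rot: [0.847, 0.532, -0.0, 0.0]
ft_force: [0.0, -0.6, -0.0]
width: 0.0005
```

```bash
python3 st.py; cat > fing.py <<'E'
from h import *
import sys
u=np.array([np.cos(np.radians(64.2)),np.sin(np.radians(64.2)),0]);n=np.array([-u[1],u[0],0]);pc=np.array([.5563,-.0654,0])
T=np.stack([u,n,[0,0,1]],1)
c=cam('side');Q=(cloud(c)-pc)@T*1000;im=c['img'].astype(int)
m=(im.max(2)<75)&(abs(Q[...,0])<150)&(abs(Q[...,1])<30)&(Q[...,2]>65)&(Q[...,2]<175)
k,l,st,ce=cv2.connectedComponentsWithStats(m.astype(np.uint8));
for i in range(1,k):
  if st[i,4]>40:
    q=Q[l==i];print('dark',st[i],'min',np.percentile(q,2,0).round(1),'max',np.percentile(q,98,0).round(1))
red=(im[...,2]>110)&(im[...,1]<70)&(im[...,0]<70)&(abs(Q[...,1])<30)&(Q[...,2]>55)&(Q[...,2]<90)
q=Q[red];print('red n',red.sum(),'top z',np.percentile(q[:,2],90) if len(q) else None, 'along',np.percentile(q[:,0],[2,98]) if len(q) else None)
up=(Q[...,2]>92)&(Q[...,2]<112)&(abs(Q[...,1])<24)&(im.max(2)>75)&(abs(Q[...,0])<200)
q=Q[up];print('upright',up.sum(),np.percentile(q,[5,50,95],axis=0).round(1).tolist() if len(q) else None)
cv2.imwrite('pics/'+sys.argv[1]+'.png',cv2.resize(c['img'][60:260,170:370],None,fx=3,fy=3))
E
python3 fing.py side4
```

```text
t 2.825 pos [ 0.56082809 -0.05614052  0.09850645] F [ 0.00518707 -0.60139975 -0.04769947] w 0.0005196171938401128 q [-0.46  0.3   0.56  1.77 -0.17  1.12  1.28]
yaw 64.23262195027135 toolz [-1.e-04 -1.e-03 -1.e+00]
along 10.307249705230134 across -0.04671248325881388 z 98.50644729217892 Falong -0.539193911516093
to pre [ -0.3185283   -0.04283097 -11.49326079]
u in tool [ 1.e+00  6.e-04 -1.e-03]
dark [269 135  19  35 306] min [ -0.7 -10.4 127.9] max [ 20.3  10.6 170.9]
red n 615 top z 75.33316953087224 along [-25.88080266  34.64004572]
upright 226 [[33.4, -19.5, 92.7], [35.1, 2.4, 99.9], [40.7, 19.2, 105.1]]
```

View pics/side4.png

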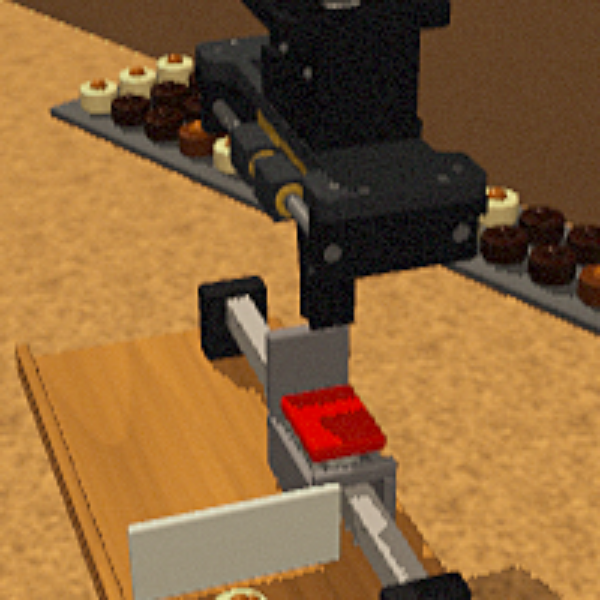

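The visible fingers are centred about 10 mm past the pad centre, which is correct, with tips at z≈0.127 by image. I'll step down and use the force and the pad's height to decide which is right.

apply_moves(increments=[{"grip": 255,"xyz": [0,0,6],"rotation": [0,0,0]},{"grip": 255,"xyz": [0,0,12],"rotation": [0,0,0]},{"grip": 255,"xyz": [0,0,17],"rotation": [0,0,0]},{"grip": 255,"xyz": [0,0,17],"rotation": [0,0,0]}])

```text
time: 3.38
ee_pos: [0.5609, -0.0562, 0.0816]
eef_rot: [0.847, 0.532, -0.0, 0.0]
ft_force: [0.5, -0.4, 0.4]
width: 0.0001
```

```bash
python3 st.py;python3 fing.py side5
```

```text
t 3.375 pos [ 0.56086244 -0.05619736  0.08155986] F [ 0.52182009 -0.36455971  0.36962576] w 0.00013583052321368118 q [-0.45  0.32  0.56  1.79 -0.19  1.09  1.29]
yaw 64.22688222139476 toolz [-1.e-04 -1.e-03 -1.e+00]
along 10.271028036227191 across -0.10237764524643636 z 81.55985951361808 Falong -0.10110761449927612
to pre [ -0.29903268  -0.09201528 -28.43989523]
u in tool [ 1.e+00  5.e-04 -1.e-03]
dark [269 147  19  34 283] min [ -0.6 -10.9 109.1] max [ 21.1  10.7 151.4]
red n 612 top z 75.31493145693308 along [-25.80765325  34.17620939]
upright 109 [[32.8, 3.2, 93.5], [35.4, 12.5, 100.4], [41.5, 20.4, 105.2]]
```

View pics/side5.png

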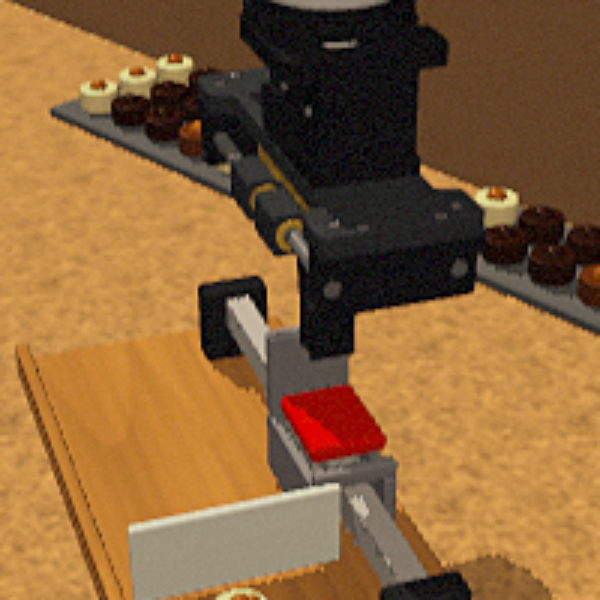

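There's no contact and the pad is still up at 75.3 mm, so the picture is right: the true tip is at about z = 0.108, 32 mm above the pad. I'll carry on down.

apply_moves(increments=[{"grip": 255,"xyz": [0,0,10],"rotation": [0,0,0]},{"grip": 255,"xyz": [0,0,20],"rotation": [0,0,0]},{"grip": 255,"xyz": [0,0,26],"rotation": [0,0,0]},{"grip": 255,"xyz": [0,0,26],"rotation": [0,0,0]}])

```text
time: 3.92
ee_pos: [0.5607, -0.0563, 0.0552]
eef_rot: [0.847, 0.532, -0.001, 0.0]
ft_force: [0.4, -0.1, 0.1]
width: 0.0005
```

```bash
python3 st.py;python3 fing.py side6
```

```text
t 3.925 pos [ 0.56065332 -0.05632674  0.0552227 ] F [ 0.39453674 -0.0624817   0.124745  ] w 0.0005168258357005777 q [-0.44  0.35  0.55  1.81 -0.21  1.04  1.31]
yaw 64.22008249905255 toolz [-8.0e-04 -1.3e-03 -1.0e+00]
along 10.063525692132552 across 0.02958801259408378 z 55.222698333557304 Falong 0.11546121161765796
to pre [-1.43801537e-01  2.26313978e-02 -5.47771531e+01]
u in tool [ 1.0e+00  4.0e-04 -1.5e-03]
dark [243 117  13  13  91] min [ 68.   10.4 153.3] max [ 91.7  29.2 174.1]
dark [269 164  54  31 724] min [-78.1 -27.7  85.5] max [ 17.6  28.5 171.8]
red n 537 top z 75.41200381031581 along [-26.04210122  24.6973139 ]
upright 96 [[33.1, 5.9, 93.0], [35.4, 13.5, 100.5], [42.0, 20.0, 105.0]]
```

View pics/side6.png

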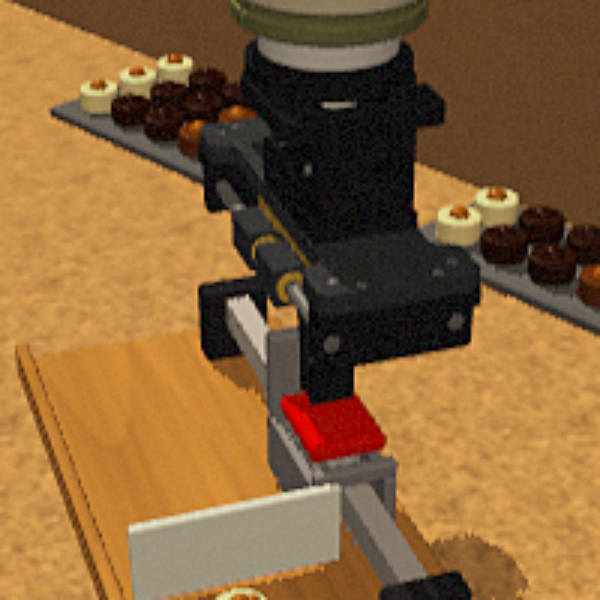

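apply_moves(increments=[{"grip": 255,"xyz": [0,0,5],"rotation": [0,0,0]},{"grip": 255,"xyz": [0,0,9],"rotation": [0,0,0]},{"grip": 255,"xyz": [0,0,12],"rotation": [0,0,0]},{"grip": 255,"xyz": [0,0,12],"rotation": [0,0,0]}])

```text
time: 4.47
ee_pos: [0.5612, -0.0563, 0.0438]
eef_rot: [0.847, 0.532, -0.0, 0.001]
ft_force: [-0.4, 0.8, 3.2]
width: -0.0
```

```bash
python3 st.py;python3 fing.py side7
```

```text
t 4.475 pos [ 0.56115837 -0.05633082  0.04379623] F [-0.37398554  0.77365225  3.23129527] w -9.056134323936593e-06 q [-0.44  0.36  0.54  1.82 -0.22  1.02  1.31]
yaw 64.22389562325081 toolz [ 3.0e-04 -1.1e-03 -1.0e+00]
along 10.27966633338539 across -0.426892140778405 z 43.79623491696706 Falong 0.5337635058244343
to pre [ -0.34014043  -0.37809626 -66.20377866]
u in tool [ 1.e+00  4.e-04 -9.e-04]
dark [243 120  14  16 120] min [ 51.5   9.5 142.6] max [ 91.2  29.5 174.5]
dark [252 137  20  21 123] min [-22.9  20.9 161.6] max [ 40.   29.7 166.7]
dark [269 164  56  37 949] min [-84.3 -27.7  74.9] max [ 17.7  28.3 174.5]
red n 461 top z 70.84790133722161 along [-25.99686638  25.27841778]
upright 92 [[33.2, 6.7, 93.2], [35.4, 14.0, 100.7], [40.9, 20.3, 105.2]]
```

View pics/side7.png

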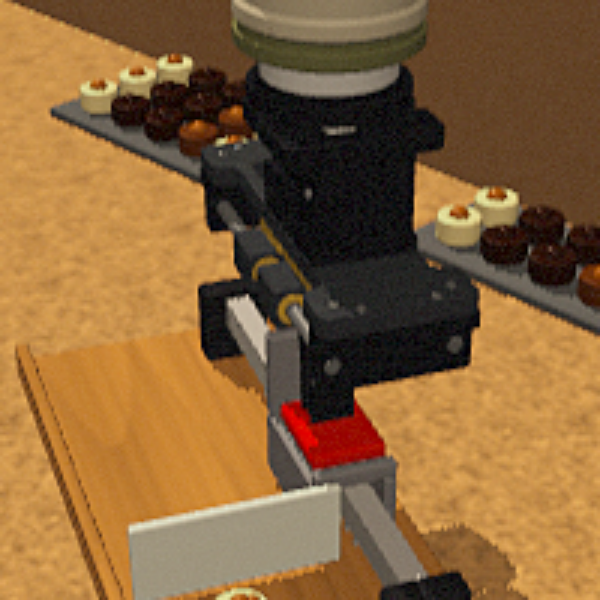

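Contact: the pad top is down to 70.8 mm and the force is about 3–4 N. Now I'll press it fully.

apply_moves(increments=[{"grip": 255,"xyz": [0,0,2],"rotation": [0,0,0]},{"grip": 255,"xyz": [0,0,4],"rotation": [0,0,0]},{"grip": 255,"xyz": [0,0,4],"rotation": [0,0,0]}])

```text
time: 4.9
ee_pos: [0.5613, -0.0563, 0.0403]
eef_rot: [0.847, 0.532, 0.0, 0.0]
ft_force: [-2.8, 0.4, 9.4]
width: 0.0003
```

```bash
python3 st.py;python3 fing.py side8
```

```text
t 4.9 pos [ 0.56131384 -0.05630077  0.04033905] F [-2.8383529   0.43026193  9.43431261] w 0.00027147985680938856 q [-0.43  0.37  0.54  1.82 -0.22  1.01  1.32]
yaw 64.21982429850043 toolz [ 6.e-04 -8.e-04 -1.e+00]
along 10.374389348240012 across -0.5537869096203004 z 40.33905015048635 Falong -0.8479665562561953
to pre [ -0.40709635  -0.4926485  -69.66122559]
u in tool [ 1.e+00  3.e-04 -5.e-04]
dark [243 120  33  39 198] min [-37.4  10.3 139.8] max [ 91.3  29.7 174.8]
dark [252 139  21  22 124] min [-22.5  20.3 157.1] max [ 39.9  29.8 162.8]
dark [ 269  165   56   38 1019] min [-85.1 -27.9  71.6] max [ 17.9  28.9 174.1]
red n 421 top z 67.60074691770069 along [-25.40395768  23.87997731]
upright 71 [[33.5, 7.3, 92.5], [35.3, 14.0, 98.6], [37.7, 20.5, 104.4]]
```

The pad is fully down (67.6 mm, 9.4 N). Now I'll push along +tool x, which is the tray's +y, while holding it down.

apply_moves(increments=[{"grip": 255,"xyz": [4,0,1],"rotation": [0,0,0]},{"grip": 255,"xyz": [8,0,1],"rotation": [0,0,0]},{"grip": 255,"xyz": [13,0,1],"rotation": [0,0,0]},{"grip": 255,"xyz": [18,0,1],"rotation": [0,0,0]},{"grip": 255,"xyz": [23,0,1],"rotation": [0,0,0]}])

```text
time: 5.58
ee_pos: [0.5714, -0.0356, 0.0402]
eef_rot: [0.847, 0.531, 0.0, 0.0]
ft_force: [-6.6, 0.6, 14.3]
width: 0.0003
```

```bash
python3 st.py;python3 fing.py side9
```

```text
t 5.575 pos [ 0.57138867 -0.03555679  0.04018292] F [-6.64415247  0.56077539 14.32561899] w 0.00025369647010345956 q [-0.46  0.39  0.53  1.8  -0.23  1.02  1.28]
yaw 64.20873085391857 toolz [ 6.e-04 -4.e-04 -1.e+00]
along 33.43546076288537 across -0.5959207531764478 z 40.18291698604625 Falong -2.3868651719026808
to pre [-23.44203904  -0.54873786 -69.81526134]
u in tool [ 1.e+00  2.e-04 -1.e-04]
dark [239 115  31  39 307] min [-12.   11.4 140.1] max [114.3  29.6 174.4]
dark [ 265  157   53   38 1014] min [-62.2 -28.   71. ] max [ 39.5  28.6 174.3]
red n 399 top z 67.47217813892064 along [-2.3179627 47.9555265]
upright 82 [[55.3, 6.4, 93.1], [58.4, 14.3, 98.9], [62.9, 20.9, 105.1]]
```

View pics/side9.png

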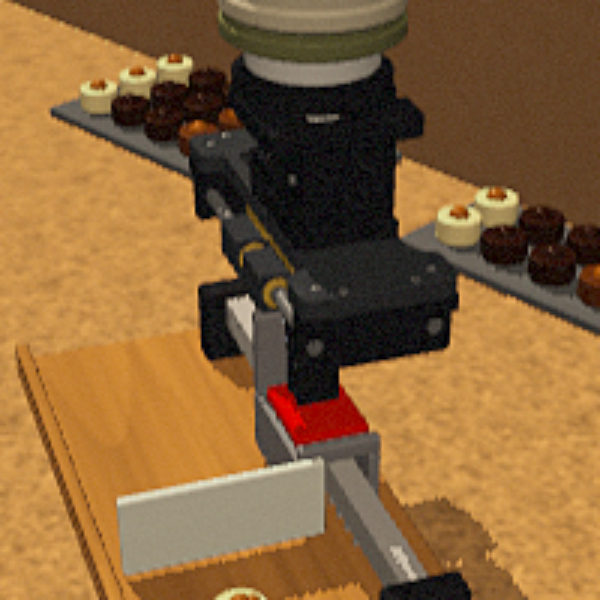

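The stop moved about 23 mm by friction with the pad held down. I'll keep going, easing the downward and sideways load.

apply_moves(increments=[{"grip": 255,"xyz": [6,-0.5,0.5],"rotation": [0,0,0]},{"grip": 255,"xyz": [13,-0.5,0.5],"rotation": [0,0,0]},{"grip": 255,"xyz": [20,-0.5,0.5],"rotation": [0,0,0]},{"grip": 255,"xyz": [27,-0.5,0.5],"rotation": [0,0,0]},{"grip": 255,"xyz": [34,-0.5,0.5],"rotation": [0,0,0]}])

```text
time: 6.25
ee_pos: [0.5864, -0.0042, 0.0403]
eef_rot: [0.847, 0.532, 0.001, 0.0]
ft_force: [-3.6, -1.0, 9.6]
width: 0.0003
```

```bash
python3 st.py;python3 fing.py side10
```

```text
t 6.25 pos [ 0.58635934 -0.00420165  0.04028459] F [-3.59607222 -0.98295072  9.63736508] w 0.00033118694665636026 q [-0.49  0.41  0.52  1.76 -0.23  1.03  1.23]
yaw 64.22429574252676 toolz [ 1.4e-03 -3.0e-04 -1.0e+00]
along 68.18078695783493 across -0.4275610840591047 z 40.28459036327648 Falong -2.45009144642837
to pre [-58.15430286  -0.35641887 -69.73790322]
u in tool [1.e+00 4.e-04 4.e-04]
dark [233 106  29  36 266] min [ 23.4  11.9 140.8] max [148.9  29.7 174.7]
dark [258 145  50  39 972] min [-27.7 -27.9  71.3] max [ 74.   28.6 174.3]
red n 358 top z 67.5394992431641 along [32.11509613 83.86169533]
upright 80 [[91.0, 7.2, 92.8], [93.1, 14.6, 100.1], [98.0, 20.7, 105.2]]
```

apply_moves(increments=[{"grip": 255,"xyz": [7,-0.3,0.8],"rotation": [0,0,0]},{"grip": 255,"xyz": [14,-0.3,0.8],"rotation": [0,0,0]},{"grip": 255,"xyz": [21,-0.3,0.8],"rotation": [0,0,0]},{"grip": 255,"xyz": [28,-0.3,0.8],"rotation": [0,0,0]},{"grip": 255,"xyz": [36,-0.3,0.8],"rotation": [0,0,0]}])

```text
time: 6.92
ee_pos: [0.6025, 0.0293, 0.0403]
eef_rot: [0.847, 0.532, 0.001, 0.001]
ft_force: [-3.7, -1.3, 10.7]
width: 0.0005
```

```bash
python3 st.py;python3 fing.py side11
```

```text
t 6.925 pos [0.60253934 0.02930516 0.04029202] F [-3.68702843 -1.34724308 10.74441037] w 0.0005458788160707349 q [-0.52  0.45  0.5   1.72 -0.24  1.04  1.18]
yaw 64.25595122907127 toolz [ 2.4e-03  2.0e-04 -1.0e+00]
along 105.38963430423085 across -0.41151060814343393 z 40.292021420623676 Falong -2.8176576700156946
to pre [-95.30426842  -0.35969922 -69.824931  ]
u in tool [1.     0.001  0.0012]
dark [235 103  19  29 138] min [ 58.7  21.6 156.9] max [139.8  29.9 174.7]
dark [252 134  46  39 929] min [  9.3 -27.9  71.4] max [106.8  28.3 174.5]
red n 328 top z 67.38752649731751 along [ 69.69145291 119.47631037]
upright 76 [[127.7, 7.9, 93.6], [130.7, 14.6, 101.2], [137.4, 21.2, 104.7]]
```

apply_moves(increments=[{"grip": 255,"xyz": [6,-0.3,0.8],"rotation": [0,0,0]},{"grip": 255,"xyz": [12,-0.3,0.8],"rotation": [0,0,0]},{"grip": 255,"xyz": [17,-0.3,0.8],"rotation": [0,0,0]},{"grip": 255,"xyz": [21,-0.3,0.8],"rotation": [0,0,0]},{"grip": 255,"xyz": [25,-0.3,0.8],"rotation": [0,0,0]}])

```text
time: 7.6
ee_pos: [0.6141, 0.0532, 0.0403]
eef_rot: [0.847, 0.532, 0.002, 0.001]
ft_force: [-3.5, -0.8, 10.8]
width: 0.0004
```

```bash
python3 st.py;python3 fing.py side12
```

```text
t 7.6 pos [0.61406049 0.05324502 0.04031774] F [-3.47231485 -0.82885256 10.78370054] w 0.0004030048382411424 q [-0.55  0.47  0.49  1.68 -0.25  1.05  1.15]
yaw 64.31540780187424 toolz [ 3.8e-03  9.0e-04 -1.0e+00]
along 131.95750234877184 across -0.36485223165655706 z 40.31774007033609 Falong -2.2574909308278834
to pre [-121.78699467   -0.39733531  -69.9796606 ]
u in tool [1.     0.002  0.0024]
dark [233 104  16  20  94] min [ 84.1  21.6 158.2] max [149.   29.7 174.7]
dark [247 126  45  39 903] min [ 35.7 -28.1  71.6] max [131.9  28.4 174.3]
red n 306 top z 67.4364664272809 along [ 95.48637564 146.50360807]
upright 66 [[154.0, 8.6, 93.2], [157.0, 15.5, 100.4], [162.1, 21.5, 104.8]]
```

View pics/side12.png

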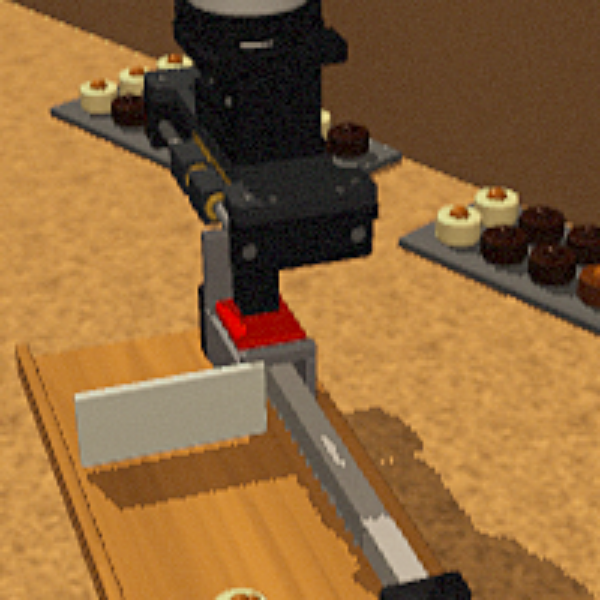

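The stop has travelled about 122 mm and hasn't met the end yet. I'll go on in small steps until the force rises.

apply_moves(increments=[{"grip": 255,"xyz": [2,-0.2,0.8],"rotation": [0,0,0]},{"grip": 255,"xyz": [4,-0.2,0.8],"rotation": [0,0,0]},{"grip": 255,"xyz": [6,-0.2,0.8],"rotation": [0,0,0]},{"grip": 255,"xyz": [6,-0.2,0.8],"rotation": [0,0,0]}])

```text
time: 8.15
ee_pos: [0.6162, 0.0558, 0.0402]
eef_rot: [0.847, 0.531, 0.001, 0.002]
ft_force: [-6.1, -7.7, 13.8]
width: 0.0005
```

```bash
python3 st.py;python3 fing.py side13
```

```text
t 8.15 pos [0.61618892 0.05581354 0.04019603] F [-6.13089737 -7.73127066 13.81465983] w 0.0004842429421712225 q [-0.55  0.48  0.49  1.67 -0.25  1.05  1.14]
yaw 64.2011983495026 toolz [ 0.0028 -0.0022 -1.    ]
along 135.19634940028826 across -1.1632164580999595 z 40.19603426057419 Falong -9.628965297898022
to pre [-125.24993043   -0.92270998  -69.71137742]
u in tool [ 1.e+00  0.e+00 -8.e-04]
dark [233 103  15  21  97] min [ 89.7  21.  158.5] max [149.2  29.8 174.8]
dark [247 125  44  39 918] min [ 39.5 -28.   71.4] max [136.1  28.7 174.3]
red n 317 top z 67.37575288235959 along [ 95.5776205  145.53934855]
upright 68 [[154.5, 8.4, 92.9], [157.1, 14.8, 100.2], [163.2, 21.0, 105.1]]
```

The along-bar force rose to 9.6 N and the upright stayed put (157.0 → 157.1 mm), so the stop is at its end. I'll release straight up, keeping a slight forward bias.

apply_moves(increments=[{"grip": 255,"xyz": [2,-0.5,-3],"rotation": [0,0,0]},{"grip": 255,"xyz": [2,-0.5,-8],"rotation": [0,0,0]},{"grip": 255,"xyz": [2,-0.5,-15],"rotation": [0,0,0]},{"grip": 255,"xyz": [0,0,-40],"rotation": [0,0,0]},{"grip": 255,"xyz": [0,0,-80],"rotation": [0,0,0]}])

```text
time: 8.82
ee_pos: [0.6149, 0.0563, 0.1199]
eef_rot: [0.847, 0.532, -0.001, 0.001]
ft_force: [-0.1, -0.4, -0.1]
width: 0.0004
```

apply_moves(increments=[{"grip": 255,"xyz": [0,0,-40],"rotation": [0,0,0]},{"grip": 255,"xyz": [0,0,-70],"rotation": [0,0,0]},{"grip": 255,"xyz": [0,0,-70],"rotation": [0,0,0]}])

```text
time: 9.2
ee_pos: [0.6161, 0.0571, 0.1925]
eef_rot: [0.847, 0.532, 0.002, 0.002]
ft_force: [0.6, -0.5, -0.9]
width: 0.0002
```

```bash
python3 st.py;python3 fing.py side14; python3 - <<'E'
from h import *
c=cam('side');cv2.imwrite('pics/side15.png',c['img'])
a=cv2.imread('pics/side0.png');d=cv2.absdiff(a,c['img']).max(2);print('diff praline/jar area',(d[255:365,215:345]>60).sum())
E
```

```text
t 9.2 pos [0.61614881 0.05706841 0.19247465] F [ 0.58992851 -0.51741475 -0.93383843] w 0.00021104308678812026 q [-0.59  0.34  0.54  1.51 -0.17  1.33  1.09]
yaw 64.26621403706207 toolz [ 0.0043 -0.0012 -1.    ]
along 136.3086697030074 across -0.5809430631449848 z 192.4746481259877 Falong -0.20908297390387537
to pre [-126.3741259    -1.08655167   82.36919831]
u in tool [1.0e+00 1.2e-03 8.0e-04]
red n 448 top z 75.28773131049552 along [ 95.36161445 155.80342453]
upright 196 [[154.3, -17.6, 93.3], [156.9, 1.2, 101.0], [163.0, 19.9, 105.3]]
diff praline/jar area 973
```

View pics/side15.png

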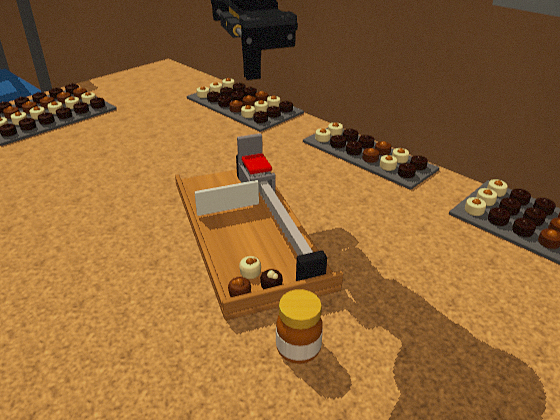

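The stop is at the back post, the pad is up at 75.3 mm, and the gripper is clear. The pralines (about (250,266), (271,279), (239,287)) and the jar (300,325) are where they were.

```bash
python3 -c "
from bench import r
print(r.close_job())"
```

```text
the job is handed in; nothing more can be done
None
```

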